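Free the interlocked tray and hook it out

ROBOT

A 6-joint arm with a two-finger parallel gripper is mounted at the origin on a cart in front of the work surface, level with it; the furniture and walls round the work are solid. World frame = base frame: x ahead of the robot, y to its left, z up, the work surface at z = 0. Lengths are in m, angles in rad, forces in N, time in s.
With the tool pointing down it reaches from about 0.35 to 0.975 m from the base axis. Payload 4.9 kg.
Tool frame: the origin (TCP) lies between the finger pads; the fingertips stand 22 mm ahead of it and the grasp point (between the pads) lies 3 mm ahead of it; z points along the fingers, y is the line along which they close (so a half turn about z gives the same grasp; the last joint's range is limited). The gripper opens to 85 mm and grips with 20 to 120 N. Pads are 22 mm wide; open, the fingers measure 114 mm over their backs; the gripper's body (76 mm by 85 mm) begins 54 mm behind the grasp point. The pads swing forward as they close: fully open they stand 13 mm farther back than shut.
Start: joints at [1.158, 0.053, 1.613, -0, 1.476, -0.119], TCP at [0.181, 0.598, 0.253] pointing down, gripper open.
Joint ranges: [-3.01, 3.01], [-1.01, 2.22], [0.06, 2.58], [-1.02, 4.17], [0.09, 2.62], [-3.14, 3.14]. Speed limits (rad/s): [2.57, 2.57, 3.14, 3.14, 3.14, 3.14].

INTERFACE

Orientations are given as a unit quaternion [w, x, y, z].
In Python, from plant import state, grab_frame, get_calibration, job_done, recognise, regions_of gives the robot as it stands.
- The arm moves only by the tool apply_moves, never from a script. Its argument "targets" is a list of rows, each an object with "translation": the shift along the tool's x, y, z normalised to -1 to 1, where 1 is 100 mm, a list of three; "twist": the turn about the tool's z normalised to -1 to 1, where 1 is 0.1 rad; "hand": the opening, from 0 (shut) to 1 (fully open). A call has 1 to 8 rows; each row shifts and turns the commanded pose from where the row before left it, along the tool's axes as they then stand; what a row does not reach is not made up. A row lasts 1/10 s, in which the tool goes at most 50 mm and 8.59 degrees, less where a joint would pass 70% of its speed; a pose out of reach is approached as far as the arm can. A call with a number of a shift or a turn outside -1 to 1 is refused whole. A call with a gripper value outside its range is refused whole. The fingers move at their own pace and stop on an object; the grip force is fixed at half the most. Time passes only in rows, so rows that do not move let the fingers close. It gives the time, the measured TCP pose, the force, the opening and the grip force at its end, in the units of the state.
- state(): the state, without advancing time (a new reading comes with each control period).
- grab_frame(name): name is "scene" or "top" or "wrist"; returns the picture (420x560x3 uint8, red, green, blue); there is no depth.
- get_calibration(name): a dict with "camera_matrix" (3x3 intrinsics, pixels), "pose" (4x4, takes a point from camera to world coordinates). Camera axes: x right, y up, looking along -z (the intrinsics and any distortion apply to the point x, -y, -z); pixel columns grow to the right and rows downward; lengths in m; the calibration is good to about 2 mm. The wrist camera is an equidistant fisheye: a pixel r from the principal point sees the ray r / f radians off the axis. A picture is of the moment at which its call begins: read the wrist's pose just before it. get_calibration takes no time and is no camera call; for the wrist camera it gives the pose at the moment of the call.
- job_done(): hands the job in; it is judged then, once.
Trained networks look in the newest picture that a camera, given by its name, has taken for a name from the list of things; names that differ only in an ending like _2 or _b are one class to them, and where a whole thing is asked for, a point or a joint stands for the part that bears it (a point fixed in the world has none). Each returns a list of dicts, best first, with "score" (0 to 1); they miss things now and then, are a little off and sometimes report something else, mostly with a low value. They report only what shows in the picture. A call takes as long as a camera call.
- recognise(camera, query): "point" ([x, y, z] in m, in world coordinates, good to about 4 mm: the middle of the surface that is visible of it).
- regions_of(camera, query): "pixels" (420x560 bool, what is visible of it).
The state is a dict: "time": time; "joint_pos": joint angles; "joint_vel": joint speeds; "joint_efforts": joint torques, N m; "tool_pos": TCP position; "tool_rot": TCP orientation; "contact_force": force on the tool from outside, world axes, zero at the start; "ft_torque": the same for the moment, N m; "gripper_width": opening from 0.0 (shut) to 1.0 (fully open); "grasp_force": force on a finger pad.
Only numpy, scipy, OpenCV 4.12 (cv2) and the standard library are available. Lean on these libraries where they do the work, as an engineer would, in place of code of your own. Each camera call takes 0.05 s, during which the arm holds its last target. There are 200 camera calls.

TASK

Throw all three red-knobbed levers on the green cabinet fully over, away from you and under the hood; they are interlocked in an order that is different each time and not marked, so feel which lever is blocked and try another. Then take the wooden-handled drag hook, hook it behind the bail of the tray in the bay below, draw the tray right out to its stop without touching it with the fingers, and stand the hook back on the bench on its handle. Leave the oil can, tin, spray can and tape measure where they are.

Things in the scene. Friction and masses are not known exactly. Their poses are not given: they have to be found in the camera images.
- cabinet: Fixed green steel locking cabinet, 160 mm deep (its x), 320 mm wide (its y); origin at bench level at the centre of its foot; x points to its back, -x out of its front, y to its left as the robot sees it. Its deck, 142 mm high, carries three levers in a row under a hood; below the deck is the open-fronted bay with the tray.
- hood (a point): Middle of the front lower edge of the hood's roof, at cabinet (35, 0, 312) mm. The roof is 8 mm thick and runs from cabinet x = 35 to 80 mm, with cheeks at y = +-157 mm and a back sheet at x = 75 mm. A thrown knob ends below it, so the gripper must lean 30 to 45 degrees, fingers pointing down and forward, to push a lever home.
- bay (a point): Middle of the bay's mouth at bench level, at cabinet (-80, 0, 0) mm. The bay is 140 mm wide, 130 mm high inside and goes back to cabinet x = 75 mm.
- lever_left (a joint): Left lever, pivot at cabinet (0, 85, 150) mm, turning about the cabinet's y. 0 rad: leans 0.45 rad to the front; 0.9 rad: fully thrown, leans 0.45 rad to the back, at its stop. A 12 mm rod with a red ball knob, 30 mm across, centred 90 mm from the pivot. It stays where it is left; a free lever takes about 3 N at the knob.
- lever_mid (a joint): Middle lever, like the left one, pivot at cabinet (0, 0, 150) mm. The levers go over one after the other in one hidden order, drawn anew each time (all orders occur). A blocked lever stops dead at about 0.08 rad; it is freed when every lever before it stands at more than about 0.75 rad.
- lever_right (a joint): Right lever, like the left one, pivot at cabinet (0, -85, 150) mm; same interlock.
- knob_left (a point): Centre of the left lever's 30 mm knob.
- knob_mid (a point): Centre of the middle lever's 30 mm knob.
- knob_right (a point): Centre of the right lever's 30 mm knob.
- tray (a joint): How far the steel tray (68 mm deep, 126 mm wide, walls to 31 mm height, an oak block in it that stands to 37 mm) has been drawn out along the cabinet's -x: 0 shut, 0.075 m at its stop. Bolted until all three levers are thrown; then it slides at about 3 N and stays where it is left.
- bail (a point): Middle of the tray's bail: a level bar 10 mm thick, 84 mm long along the cabinet's y, its centre 50 mm high, at cabinet x = -30 mm with the tray shut (50 mm inside the mouth). The tray's front wall, 31 mm high, begins 30 mm behind it; the gap between is clear down to the bench, between the bail's end struts at y = +-42 mm.
- drag_hook: Loose drag hook, 0.2 kg, standing on the bench on its wooden handle. Origin under the middle of the handle, at bench level; x points along the rod to the hook. Handle 80 mm long (x), 24 mm wide (y), 45 mm high: pinch it across the 24 mm from above. A steel rod of 8 mm diameter runs forward at 34 mm height to x = 140 mm, where an 8 mm prong turns straight down to 1 mm above the foot.
- oil_can: Bystander: red oil can, 76 x 90 x 152 mm high, origin under its middle, in front of the cabinet on the side away from the hook.
- tin: Bystander: grey open tin, 64 mm across, 88 mm high, beside the cabinet; origin under its middle.
- spray_can: Bystander: spray can, 67 mm across, 189 mm high, beside the cabinet on the other side; origin under its middle.
- tape_measure: Bystander: black tape measure with yellow face, 36 x 79 x 66 mm high, standing in front of the cabinet's left half, 95 to 115 mm left of the bay's centre line; origin under its middle.

How it is judged:
On the way, in this order (a step that is already met when the one before it is completed fails the run):
1. all three levers are thrown (over 0.82 rad) (value of joint each of lever_left, lever_mid, lever_right above 0.82 rad), for 0.2 s.
2. the tray is drawn out by more than 65 mm (value of joint tray above 0.065 m), for 0.2 s.
At the end, for the whole second after the job is handed in: All three levers are over 0.82 rad, the tray is out by more than 65 mm, and the drag hook stands released and at rest on its handle on the bench (foot below 10 mm, tilted less than 0.15 rad) (all of step 1 and value of joint tray above 0.065 m and height (world z) of drag_hook below 0.01 m and angle between drag_hook's own z axis and vertical below 0.15 rad and linear speed of drag_hook below 0.02 m/s); the robot touches nothing.
It fails at once if the fingers or arm touch the tray (contact force between any of the fingers, the arm and tray above 1 N).
It fails at once if a bystander is shifted by more than 30 mm or tipped (distance of any of oil_can, tin, spray_can, tape_measure from where it was at the start of the episode above 0.03 m or angle between any of oil_can, tin, spray_can, tape_measure's own z axis and vertical above 0.5 rad).
It also fails if it takes over 67 s, if anything falls off the work surface, if the arm or the gripper's body presses on something with over 40 N, if the wrist force passes 120 N, or if a joint passes its speed limit or range.

## Working session

There is one attempt and no reset: what is moved stays moved. The work goes in short steps, Python scripts to look and compute and a tool call to move; the robot and the scene stay as the last step left them, time stands still between calls to the robot, and variables do not carry over. Pictures are saved under pics/ and viewed, at most 10 in all, crops included, and the job is handed in when it is done.

Besides the shell and the picture viewer there is one more tool, called after "Emit:" as name([rows], argument=value, ...), one row to a line, values as JSON. apply_moves: Moves the arm, as the interface text tells. Its arguments: {"type":"object","properties":{"targets":{"type":"array"}},"required":["targets"]}

```bash
mkdir -p pics; ls
cat > h.py <<'E'
import numpy as np, cv2, sys
sys.path.insert(0,'.')
from plant import *
from scipy.spatial.transform import Rotation as R
def save(cam,n):
    f=grab_frame(cam); cv2.imwrite('pics/'+n,f[:,:,::-1]); return f
def rot():
    q=state()['tool_rot']; return R.from_quat([q[1],q[2],q[3],q[0]])
E
python3 - <<'E'
from h import *
s=state();print(s)
save('scene','s0.png');save('top','t0.png')
for c in('scene','top'):
    for n in ['cabinet','knob_left','drag_hook','bail','oil_can','tin','spray_can','tape_measure','tray']:
        r=recognise(c,n); print(c,n,[(np.round(x['point'],3).tolist(),round(x['score'],2)) for x in r[:4]])
E
```

```text
pics
{'time': 0.0, 'joint_pos': array([ 1.15802933e+00,  5.33202862e-02,  1.61429399e+00, -1.54807722e-07,
        1.47599284e+00, -1.18976272e-01]), 'joint_vel': array([-0.00157936, -0.00077118,  0.00100403, -0.00028097,  0.00095897,
       -0.00072064]), 'joint_efforts': array([-2.19288131e-04, -3.93687952e+01, -3.70175958e+01, -1.76874814e-04,
        7.07073210e-03, -1.74704394e-05]), 'tool_pos': array([0.18074156, 0.59769295, 0.25208565]), 'tool_rot': array([-2.64576781e-04,  1.46367562e-01,  9.89229762e-01, -9.71863944e-04]), 'contact_force': array([ 0.2557185 , -0.12708749,  0.6621303 ]), 'ft_torque': array([-0.00418065,  0.03523641, -0.01415852]), 'grasp_force': 0.0, 'gripper_width': 1.0013427510786226}
scene cabinet [([0.649, -0.013, 0.147], 0.56)]
scene knob_left [([0.615, 0.06, 0.204], 0.5)]
scene drag_hook [([0.446, -0.269, 0.036], 0.77), ([0.486, 0.11, 0.052], 0.7)]
scene bail []
scene oil_can [([0.437, 0.312, 0.046], 0.73)]
scene tin [([0.676, 0.177, 0.05], 0.83)]
scene spray_can [([0.619, -0.246, 0.157], 0.74)]
scene tape_measure [([0.488, 0.111, 0.054], 0.58)]
scene tray []
top cabinet [([0.648, -0.043, 0.143], 0.74)]
top knob_left [([0.604, 0.047, 0.239], 0.7)]
top drag_hook [([0.449, -0.278, 0.041], 0.95)]
top bail [([0.58, -0.116, 0.237], 0.27)]
top oil_can [([0.448, 0.293, 0.051], 0.72)]
top tin [([0.684, 0.168, 0.049], 0.68)]
top spray_can [([0.624, -0.245, 0.155], 0.66), ([0.684, 0.166, 0.05], 0.21)]
top tape_measure [([0.58, -0.118, 0.237], 0.59), ([0.501, 0.09, 0.056], 0.56)]
top tray []
```

View pics/s0.png

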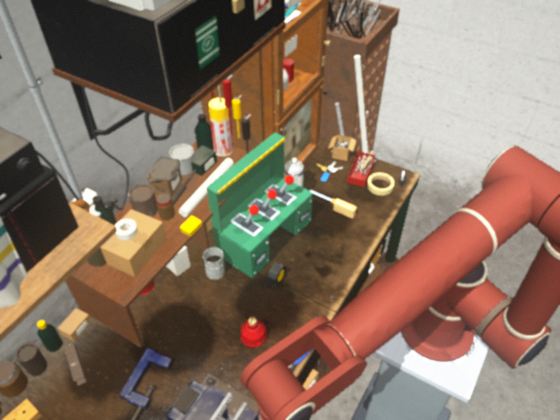

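View pics/t0.png

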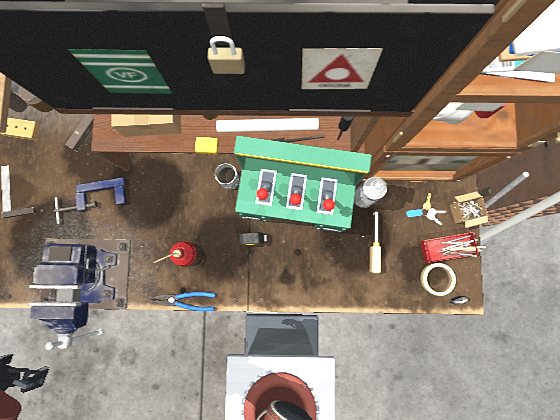

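```bash
cat >> h.py <<'E'
def ray(cam,uv):
    c=get_calibration(cam);K=np.array(c['camera_matrix']);T=np.array(c['pose'])
    uv=np.atleast_2d(uv).astype(float);d=np.c_[(uv[:,0]-K[0,2])/K[0,0],-(uv[:,1]-K[1,2])/K[1,1],-np.ones(len(uv))]
    return T[:3,3],d@T[:3,:3].T
def onz(cam,uv,z):
    o,d=ray(cam,uv);return o+d*((z-o[2])/d[:,2])[:,None]
E
python3 - <<'E'
from h import *
for cam,box in(('top',(230,130,360,230)),('scene',(235,165,305,225))):
    f=grab_frame(cam).astype(int);r,g,b=f[...,0],f[...,1],f[...,2]
    m=((r>130)&(g<85)&(b<85)).astype(np.uint8);M=np.zeros_like(m);x0,y0,x1,y1=box;M[y0:y1,x0:x1]=m[y0:y1,x0:x1]
    n,l,s,c=cv2.connectedComponentsWithStats(M)
    for i in range(1,n):
        if s[i,4]>15: print(cam,s[i],c[i],onz(cam,c[i],.231).round(4))
    # wood handle
    print(get_calibration(cam)['pose'][:3,3] if hasattr(get_calibration(cam)['pose'],'shape') else '')
    for rr in regions_of(cam,'drag_hook')[:2]:
        p=np.argwhere(rr['pixels'])[:,::-1]; w=onz(cam,p,.04)
        mu=w.mean(0);u,s_,v=np.linalg.svd((w-mu)[:,:2],full_matrices=False);t=(w-mu)[:,:2]@v[0];n_=(w-mu)[:,:2]@v[1]
        print('hook',rr['score'],len(p),mu,v[0],t.min(),t.max(),n_.min(),n_.max())
        hs,e=np.histogram(t,24);
        for i in range(24):
            k=(t>=e[i])&(t<=e[i+1])
            if k.any(): print(round(e[i],3),w[k].mean(0)[:2].round(4),round(np.ptp(n_[k]),3),f[p[k][:,1],p[k][:,0]].mean(0).astype(int))
E
```

```text
top [257 188  11  12  75] [262.49333333 193.62666667] [[0.6015 0.0486 0.231 ]]
top [290 194  11  11  74] [295.40540541 199.01351351] [[ 0.5886 -0.0348  0.231 ]]
top [323 199  12  12  68] [328.52941176 204.27941176] [[ 0.5761 -0.1182  0.231 ]]
[ 0.42992796 -0.00614884  1.2022885 ]
hook 0.89 386 [ 0.46509544 -0.27599848  0.04      ] [-0.99830089  0.05826943] -0.11506802165731675 0.06089279298249384 -0.015895558334228524 0.015222312942675113
-0.115 [ 0.5769 -0.2794] 0.006 [211 213 214]
-0.108 [ 0.5694 -0.2822] 0.006 [255 255 255]
-0.1 [ 0.5619 -0.2821] 0.006 [255 255 255]
-0.093 [ 0.5543 -0.2819] 0.006 [255 255 255]
-0.086 [ 0.5468 -0.2818] 0.006 [255 255 255]
-0.078 [ 0.5396 -0.281 ] 0.006 [255 255 255]
-0.071 [ 0.5318 -0.28  ] 0.003 [255 255 255]
-0.064 [ 0.5244 -0.2799] 0.003 [255 255 255]
-0.056 [ 0.5184 -0.2797] 0.003 [255 255 255]
-0.049 [ 0.5105 -0.279 ] 0.006 [230 229 229]
-0.042 [ 0.5035 -0.278 ] 0.006 [200 198 197]
-0.034 [ 0.4956 -0.2778] 0.012 [201 194 182]
-0.027 [ 0.488  -0.2797] 0.021 [232 217 134]
-0.02 [ 0.481  -0.2777] 0.024 [238 231 193]
-0.012 [ 0.4738 -0.2761] 0.027
[... 1221 characters left out ...]
 0.5081 -0.2752] 0.009 [231 236 238]
-0.053 [ 0.4983 -0.2764] 0.009 [236 238 239]
-0.045 [ 0.4903 -0.2778] 0.017 [244 223 145]
-0.038 [ 0.4837 -0.2765] 0.025 [236 211 118]
-0.03 [ 0.4762 -0.2764] 0.035 [241 229 167]
-0.022 [ 0.4688 -0.2695] 0.047 [235 219 159]
-0.014 [ 0.461  -0.2658] 0.056 [237 219 155]
-0.007 [ 0.4531 -0.267 ] 0.058 [240 224 162]
0.001 [ 0.4475 -0.2601] 0.055 [232 211 147]
0.009 [ 0.4394 -0.2638] 0.055 [239 220 156]
0.017 [ 0.4311 -0.2641] 0.058 [238 219 154]
0.024 [ 0.4228 -0.2644] 0.055 [241 223 157]
0.032 [ 0.4147 -0.2636] 0.055 [242 224 156]
0.04 [ 0.4073 -0.2599] 0.055 [235 209 135]
0.048 [ 0.4001 -0.2542] 0.04 [208 174 108]
0.055 [ 0.3934 -0.2491] 0.024 [177 143  89]
```

```bash
cat >> h.py <<'E'
CY=-0.150; CX=np.array([np.cos(CY),np.sin(CY)]); CYv=np.array([-np.sin(CY),np.cos(CY)]); CO=np.array([.6273,-.0415])
def cab(x,y): return CO+x/1e3*CX+y/1e3*CYv
def tocab(p): d=np.array(p[:2])-CO; return np.round([d@CX*1e3,d@CYv*1e3],1)
def plan(xy,z,yaw=None,step=.045,nmin=1,hand=1):
    """rows to bring TCP to xy,z with tool y at angle yaw (mod pi)"""
    s=state();p=s['tool_pos'];Rm=rot();yv=Rm.as_matrix()[:,1];cur=np.arctan2(yv[1],yv[0])
    d=np.array([xy[0],xy[1],z])-p
    dy=0 if yaw is None else (yaw-cur+np.pi/2)%np.pi-np.pi/2
    n=max(nmin,int(np.ceil(np.linalg.norm(d)/step)),int(np.ceil(abs(dy)/.1)))
    print('now',p.round(4),'cab',tocab(p),'yaw',round(cur,3),'F',s['contact_force'].round(1),'t',round(s['time'],2),'n',n,'dyaw',round(dy,3))
    for i in range(n):
        t=Rm.as_matrix().T@(d/n)*10; w=-dy/n*10
        print({"translation":[float(v) for v in t.round(2)],"twist":round(float(w),2),"hand":hand})
        Rm=Rm*R.from_rotvec([0,0,w/10])
E
python3 -c "
from h import *
plan(cab(-145,85),.25,CY)"
```

```text
now [0.181  0.5982 0.2533] cab [-536.9  565.8] yaw 1.277 F [ 0.9 -0.3  0.4] t 1.2 n 15 dyaw -1.427
{'translation': [-0.3, -0.28, 0.0], 'twist': 0.95, 'hand': 1}
{'translation': [-0.33, -0.25, 0.0], 'twist': 0.95, 'hand': 1}
{'translation': [-0.35, -0.22, 0.0], 'twist': 0.95, 'hand': 1}
{'translation': [-0.37, -0.18, 0.0], 'twist': 0.95, 'hand': 1}
{'translation': [-0.39, -0.15, 0.0], 'twist': 0.95, 'hand': 1}
{'translation': [-0.4, -0.11, 0.0], 'twist': 0.95, 'hand': 1}
{'translation': [-0.41, -0.07, 0.0], 'twist': 0.95, 'hand': 1}
{'translation': [-0.41, -0.03, 0.0], 'twist': 0.95, 'hand': 1}
{'translation': [-0.41, 0.01, 0.0], 'twist': 0.95, 'hand': 1}
{'translation': [-0.41, 0.05, 0.0], 'twist': 0.95, 'hand': 1}
{'translation': [-0.4, 0.09, 0.0], 'twist': 0.95, 'hand': 1}
{'translation': [-0.39, 0.12, 0.0], 'twist': 0.95, 'hand': 1}
{'translation': [-0.38, 0.16, 0.0], 'twist': 0.95, 'hand': 1}
{'translation': [-0.36, 0.2, 0.0], 'twist': 0.95, 'hand': 1}
{'translation': [-0.34, 0.23, 0.0], 'twist': 0.95, 'hand': 1}
```

Emit:
apply_moves([
  {"translation":[-0.3,-0.28,0],"twist":0.95,"hand":1},
  {"translation":[-0.33,-0.25,0],"twist":0.95,"hand":1},
  {"translation":[-0.35,-0.22,0],"twist":0.95,"hand":1},
  {"translation":[-0.37,-0.18,0],"twist":0.95,"hand":1},
  {"translation":[-0.39,-0.15,0],"twist":0.95,"hand":1},
  {"translation":[-0.4,-0.11,0],"twist":0.95,"hand":1},
  {"translation":[-0.41,-0.07,0],"twist":0.95,"hand":1},
  {"translation":[-0.41,-0.03,0],"twist":0.95,"hand":1},
])

```text
time: 2.0
tool_pos: [0.3497, 0.3118, 0.2535]
tool_rot: [0.0, 0.504, 0.863, 0.0]
contact_force: [1.1, 0.5, 0.3]
gripper_width: 0.995
grasp_force: 0.0
```

Emit:
apply_moves([
  {"translation":[-0.41,0.01,0],"twist":0.95,"hand":1},
  {"translation":[-0.41,0.05,0],"twist":0.95,"hand":1},
  {"translation":[-0.4,0.09,0],"twist":0.95,"hand":1},
  {"translation":[-0.39,0.12,0],"twist":0.95,"hand":1},
  {"translation":[-0.38,0.16,0],"twist":0.95,"hand":1},
  {"translation":[-0.36,0.2,0],"twist":0.95,"hand":1},
  {"translation":[-0.34,0.23,0],"twist":0.95,"hand":1},
  {"translation":[0,0,0],"twist":0,"hand":1},
])

```text
time: 2.8
tool_pos: [0.499, 0.0633, 0.2534]
tool_rot: [0.001, 0.76, 0.65, -0.0]
contact_force: [-0.6, 0.4, 0.9]
gripper_width: 1.0
grasp_force: 0.0
```

```bash
python3 -c "
from h import *
save('wrist','w1.png')
plan(cab(-120,85),.22,CY)"
```

```text
now [0.498  0.0651 0.2533] cab [-143.7   86.1] yaw -0.151 F [0.6 0.2 0.2] t 2.85 n 1 dyaw 0.001
{'translation': [-0.01, 0.24, 0.33], 'twist': -0.01, 'hand': 1}
```

View pics/w1.png

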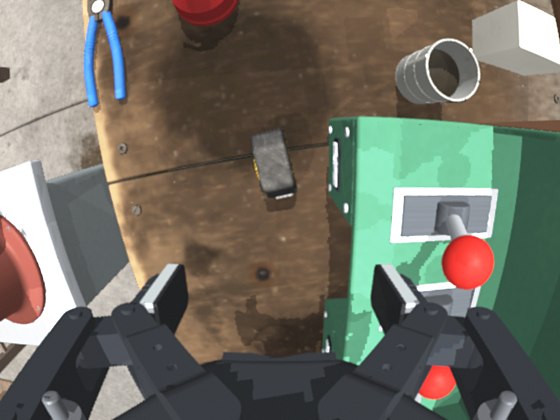

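```bash
cat >> h.py <<'E'
def wray(uv,c):
    K=np.array(c['camera_matrix']);T=np.array(c['pose']);a=np.array([(uv[0]-K[0,2])/K[0,0],(uv[1]-K[1,2])/K[1,1]]);r=np.hypot(*a)
    d=np.array([a[0]/r*np.sin(r),-a[1]/r*np.sin(r),-np.cos(r)]);return T[:3,3],T[:3,:3]@d
E
python3 -c "
from h import *
c=get_calibration('wrist')
for uv,z in (((467,262),.231),((435,383),.231),((165,310),.242),((398,310),.242)):
    o,d=wray(uv,c);p=o+d*(z-o[2])/d[2];print(uv,p.round(4),tocab(p),o)
"
```

```text
(467, 262) [0.6005 0.0506 0.231 ] [-40.3  87.1] [0.50839358 0.13454202 0.37557954]
(435, 383) [ 0.5889 -0.0409  0.231 ] [-38.   -5.1] [0.50839358 0.13454202 0.37557954]
(165, 310) [0.4377 0.0553 0.242 ] [-201.9   67.4] [0.50839358 0.13454202 0.37557954]
(398, 310) [0.5546 0.0374 0.242 ] [-83.7  67.1] [0.50839358 0.13454202 0.37557954]
```

Emit:
apply_moves([
  {"translation":[0,0.24,0.33],"twist":0,"hand":1},
  {"translation":[0,0.08,0],"twist":0,"hand":1},
  {"translation":[0,0.05,0],"twist":0,"hand":1},
])

```text
time: 3.15
tool_pos: [0.5327, 0.0622, 0.2192]
tool_rot: [-0.002, 0.757, 0.653, -0.002]
contact_force: [-3.5, -0.1, 1.0]
gripper_width: 1.002
grasp_force: 1.9
```

Emit:
apply_moves([
  {"translation":[0,0.05,0],"twist":0,"hand":1},
  {"translation":[0,0.03,0],"twist":0,"hand":1},
])

```text
time: 3.35
tool_pos: [0.5368, 0.0616, 0.2214]
tool_rot: [-0.005, 0.757, 0.653, -0.005]
contact_force: [-32.8, 3.3, 15.0]
gripper_width: 1.004
grasp_force: 16.4
```

```bash
python3 -c "
from h import *
plan(cab(-40,85),.22,CY)"
```

```text
now [0.5368 0.0616 0.2214] cab [-104.8   88.4] yaw -0.146 F [-32.8   3.3  15. ] t 3.35 n 2 dyaw -0.004
{'translation': [-0.02, 0.32, 0.0], 'twist': 0.02, 'hand': 1}
{'translation': [-0.02, 0.32, 0.0], 'twist': 0.02, 'hand': 1}
```

Emit:
apply_moves([
  {"translation":[0,-0.25,0],"twist":0,"hand":1},
  {"translation":[-0.45,0,0],"twist":0,"hand":1},
  {"translation":[-0.43,0,0],"twist":0,"hand":1},
  {"translation":[0,0.08,0],"twist":0,"hand":1},
  {"translation":[0,0.06,0],"twist":0,"hand":1},
  {"translation":[0,0.04,0],"twist":0,"hand":1},
])

```text
time: 3.95
tool_pos: [0.5221, -0.0252, 0.2225]
tool_rot: [-0.0, 0.757, 0.653, -0.0]
contact_force: [-8.7, 0.5, 7.2]
gripper_width: 1.003
grasp_force: 4.1
```

```bash
python3 -c "
from h import *
plan(cab(-40,0),.22,CY)"
```

```text
now [ 0.5221 -0.0252  0.2225] cab [-106.5    0.4] yaw -0.147 F [-8.7  0.5  7.2] t 3.95 n 2 dyaw -0.003
{'translation': [-0.0, 0.33, 0.01], 'twist': 0.02, 'hand': 1}
{'translation': [-0.0, 0.33, 0.01], 'twist': 0.02, 'hand': 1}
```

Emit:
apply_moves([
  {"translation":[0,0.06,0],"twist":0,"hand":1},
  {"translation":[0,0.03,0],"twist":0,"hand":1},
])

```text
time: 4.15
tool_pos: [0.5314, -0.0257, 0.2224]
tool_rot: [-0.0, 0.757, 0.654, 0.0]
contact_force: [-6.9, 1.2, 5.0]
gripper_width: 1.002
grasp_force: 3.2
```

Emit:
apply_moves([
  {"translation":[0,0.15,0],"twist":0,"hand":1},
  {"translation":[0,0.15,0],"twist":0,"hand":1},
  {"translation":[0,0.15,0],"twist":0,"hand":1},
  {"translation":[0,0.07,0],"twist":0,"hand":1},
  {"translation":[0,0,0],"twist":0,"hand":1},
])

```text
time: 4.65
tool_pos: [0.5832, -0.0337, 0.2205]
tool_rot: [0.0, 0.757, 0.654, 0.0]
contact_force: [0.2, -0.5, 0.5]
gripper_width: 1.001
grasp_force: 0.0
```

```bash
python3 -c "
from h import *
plan(cab(-37,0),.22,CY)"
```

```text
now [ 0.5832 -0.0337  0.2205] cab [-44.7   1.1] yaw -0.146 F [ 0.2 -0.5  0.5] t 4.65 n 1 dyaw -0.004
{'translation': [-0.01, 0.08, 0.01], 'twist': 0.04, 'hand': 1}
```

Emit:
apply_moves([
  {"translation":[0,0.06,0],"twist":0,"hand":1},
  {"translation":[0,0.04,0],"twist":0,"hand":1},
  {"translation":[0,0.03,0],"twist":0,"hand":1},
])

```text
time: 4.95
tool_pos: [0.592, -0.0357, 0.2188]
tool_rot: [-0.004, 0.757, 0.653, -0.003]
contact_force: [-24.7, 4.5, 5.4]
gripper_width: 0.999
grasp_force: 6.8
```

```bash
python3 -c "
from h import *
print(state()['contact_force'],tocab(state()['tool_pos']));save('scene','s2.png');f=save('wrist','w2.png')"
python3 -c "
import cv2;a=cv2.imread('pics/s2.png')[120:280,190:330];cv2.imwrite('pics/s2c.png',cv2.resize(a,None,fx=4,fy=3.7))"
```

```text
[-24.69721572   4.45080237   5.40246104] [-35.8   0.4]
```

View pics/s2c.png

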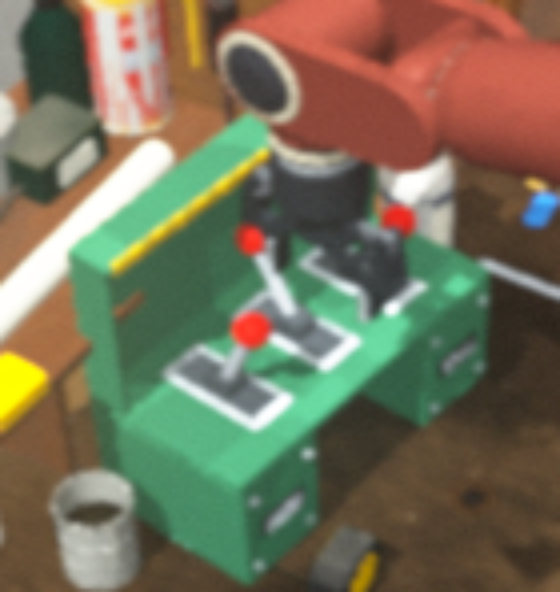

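```bash
cat >> h.py <<'E'
def proj(cam,p):
    c=get_calibration(cam);K=np.array(c['camera_matrix']);T=np.array(c['pose']);q=T[:3,:3].T@(np.array(p)-T[:3,3])
    return np.array([K[0,0]*q[0]/-q[2]+K[0,2],K[1,1]*-q[1]/-q[2]+K[1,2]])
def reds(cam,box):
    f=grab_frame(cam).astype(int);r,g,b=f[...,0],f[...,1],f[...,2];m=((r>130)&(g<85)&(b<85)).astype(np.uint8);M=np.zeros_like(m);x0,y0,x1,y1=box;M[y0:y1,x0:x1]=m[y0:y1,x0:x1]
    n,l,s,c=cv2.connectedComponentsWithStats(M);return [(s[i].tolist(),c[i].round(1)) for i in range(1,n) if s[i,4]>12]
def knob(y,a): return [*cab(90*np.sin(a-.45),y),.15+.09*np.cos(a-.45)]
E
python3 -c "
from h import *
print(*reds('scene',(235,165,305,225)),sep='\n')
for y in(85,0,-85): print(y,[proj('scene',knob(y,a)).round(1).tolist() for a in(0,.08,.6,.75,.82,.9)])
"
```

```text
([286, 176, 7, 8, 42], array([289.2, 179. ]))
([249, 181, 7, 8, 46], array([252. , 184.1]))
([248, 205, 10, 9, 57], array([252.8, 208.7]))
85 [[253.7, 209.6], [252.0, 208.0], [240.7, 199.8], [237.6, 198.5], [236.2, 198.1], [234.7, 197.8]]
0 [[271.9, 194.0], [270.3, 192.4], [259.0, 184.7], [255.9, 183.5], [254.5, 183.1], [253.0, 182.8]]
-85 [[289.2, 179.2], [287.5, 177.7], [276.4, 170.3], [273.3, 169.2], [271.9, 168.9], [270.3, 168.7]]
```

Emit:
apply_moves([
  {"translation":[0,-0.45,0],"twist":0,"hand":1},
  {"translation":[0,-0.45,0],"twist":0,"hand":1},
  {"translation":[-0.43,0,0],"twist":0,"hand":1},
  {"translation":[-0.42,0,0],"twist":0,"hand":1},
  {"translation":[0,0.09,0],"twist":0,"hand":1},
  {"translation":[0,0.06,0],"twist":0,"hand":1},
  {"translation":[0,0.04,0],"twist":0,"hand":1},
])

```text
time: 5.8
tool_pos: [0.5115, -0.1112, 0.2221]
tool_rot: [-0.001, 0.758, 0.652, -0.003]
contact_force: [-24.2, -1.4, 17.5]
gripper_width: 1.002
grasp_force: 11.9
```

```bash
python3 -c "
from h import *
plan(cab(-37,-85),.22,CY)"
```

```text
now [ 0.5115 -0.1112  0.2221] cab [-104.1  -86.2] yaw -0.149 F [-24.2  -1.4  17.5] t 5.8 n 2 dyaw -0.001
{'translation': [0.01, 0.34, 0.01], 'twist': 0.0, 'hand': 1}
{'translation': [0.01, 0.34, 0.01], 'twist': 0.0, 'hand': 1}
```

Right is blocked; go to the left lever.

Emit:
apply_moves([
  {"translation":[0,-0.25,0],"twist":0,"hand":1},
  {"translation":[0.43,0,0],"twist":0,"hand":1},
  {"translation":[0.43,0,0],"twist":0,"hand":1},
  {"translation":[0.43,0,0],"twist":0,"hand":1},
  {"translation":[0.42,0,0],"twist":0,"hand":1},
  {"translation":[0,0.12,0],"twist":0,"hand":1},
  {"translation":[0,0.06,0],"twist":0,"hand":1},
  {"translation":[0,0.05,0],"twist":0,"hand":1},
])

```text
time: 6.6
tool_pos: [0.5358, 0.0593, 0.2207]
tool_rot: [-0.001, 0.757, 0.653, -0.0]
contact_force: [-6.4, 1.7, 4.8]
gripper_width: 0.998
grasp_force: 3.2
```

Emit:
apply_moves([
  {"translation":[0,0.05,0],"twist":0,"hand":1},
  {"translation":[0,0.04,0],"twist":0,"hand":1},
])

```text
time: 6.8
tool_pos: [0.5448, 0.0568, 0.2211]
tool_rot: [-0.0, 0.758, 0.652, -0.0]
contact_force: [-5.4, 1.4, 3.8]
gripper_width: 0.997
grasp_force: 2.6
```

```bash
python3 -c "
from h import *
plan(cab(-37,85),.22,CY)"
```

```text
now [0.5448 0.0568 0.2211] cab [-96.3  84.8] yaw -0.15 F [-5.4  1.4  3.8] t 6.8 n 2 dyaw -0.0
{'translation': [0.0, 0.3, 0.01], 'twist': 0.0, 'hand': 1}
{'translation': [0.0, 0.3, 0.01], 'twist': 0.0, 'hand': 1}
```

Free. Push it home.

Emit:
apply_moves([
  {"translation":[0,0.15,0],"twist":0,"hand":1},
  {"translation":[0,0.15,0],"twist":0,"hand":1},
  {"translation":[0,0.15,0],"twist":0,"hand":1},
  {"translation":[0,0.06,0],"twist":0,"hand":1},
  {"translation":[0,0.06,0],"twist":0,"hand":1},
  {"translation":[0,0.05,0],"twist":0,"hand":1},
  {"translation":[0,0.03,0],"twist":0,"hand":1},
])

```text
time: 7.5
tool_pos: [0.6034, 0.048, 0.2186]
tool_rot: [-0.006, 0.758, 0.653, -0.007]
contact_force: [-38.9, 1.8, 10.9]
gripper_width: 1.0
grasp_force: 10.7
```

```bash
python3 -c "
from h import *
print(*reds('scene',(225,165,305,225)),sep='\n')
plan(cab(-37,85),.22,CY)"
```

```text
([240, 165, 65, 18, 672], array([273.5, 171.3]))
([231, 196, 7, 8, 44], array([233.8, 199.4]))
now [0.6034 0.048  0.2186] cab [-37.  85.] yaw -0.148 F [-25.6   0.7   6. ] t 7.55 n 1 dyaw -0.002
{'translation': [0.0, -0.0, -0.01], 'twist': 0.02, 'hand': 1}
```

Emit:
apply_moves([
  {"translation":[0,-0.47,0],"twist":0,"hand":1},
  {"translation":[0,-0.46,0],"twist":0,"hand":1},
  {"translation":[-0.43,0,0],"twist":0,"hand":1},
  {"translation":[-0.43,0,0],"twist":0,"hand":1},
  {"translation":[-0.43,0,0],"twist":0,"hand":1},
  {"translation":[-0.42,0,0],"twist":0,"hand":1},
  {"translation":[0,0.12,0],"twist":0,"hand":1},
  {"translation":[0,0.1,0],"twist":0,"hand":1},
])

```text
time: 8.35
tool_pos: [0.5135, -0.1126, 0.2214]
tool_rot: [0.001, 0.759, 0.652, -0.0]
contact_force: [-8.3, 0.6, 5.9]
gripper_width: 0.999
grasp_force: 3.4
```

Emit:
apply_moves([
  {"translation":[0,0.05,0],"twist":0,"hand":1},
  {"translation":[0,0.05,0],"twist":0,"hand":1},
])

```text
time: 8.55
tool_pos: [0.5238, -0.1119, 0.2213]
tool_rot: [0.0, 0.757, 0.653, -0.0]
contact_force: [-4.4, -0.4, 3.6]
gripper_width: 1.0
grasp_force: 2.5
```

```bash
python3 -c "
from h import *
plan(cab(-37,-85),.22,CY)"
```

```text
now [ 0.5238 -0.1119  0.2213] cab [-91.8 -85.1] yaw -0.147 F [-4.4 -0.4  3.6] t 8.55 n 2 dyaw -0.003
{'translation': [-0.0, 0.27, 0.01], 'twist': 0.01, 'hand': 1}
{'translation': [0.0, 0.27, 0.01], 'twist': 0.01, 'hand': 1}
```

Emit:
apply_moves([
  {"translation":[0,0.15,0],"twist":0,"hand":1},
  {"translation":[0,0.15,0],"twist":0,"hand":1},
  {"translation":[0,0.1,0],"twist":0,"hand":1},
  {"translation":[0,0.06,0],"twist":0,"hand":1},
  {"translation":[0,0.06,0],"twist":0,"hand":1},
  {"translation":[0,0.05,0],"twist":0,"hand":1},
  {"translation":[0,0.03,0],"twist":0,"hand":1},
])

```text
time: 9.25
tool_pos: [0.5806, -0.12, 0.2187]
tool_rot: [-0.003, 0.757, 0.653, -0.002]
contact_force: [-19.8, 5.5, 5.9]
gripper_width: 1.004
grasp_force: 6.9
```

Emit:
apply_moves([
  {"translation":[0,-0.47,0],"twist":0,"hand":1},
  {"translation":[0,-0.46,0],"twist":0,"hand":1},
  {"translation":[0,-0.4,0],"twist":0,"hand":1},
  {"translation":[0,0,0],"twist":0,"hand":1},
])

```text
time: 9.65
tool_pos: [0.4479, -0.1007, 0.2191]
tool_rot: [0.0, 0.758, 0.653, -0.0]
contact_force: [-0.0, 1.1, -0.4]
gripper_width: 1.001
grasp_force: 0.0
```

```bash
python3 -c "
from h import *
print(*reds('scene',(225,160,305,225)),sep='\n')
print(*reds('top',(230,130,360,230)),sep='\n')
for y in(85,0,-85): print(y,[proj('top',knob(y,a)).round(1).tolist() for a in(.75,.82,.9)])
plan((.445,-.276),.12,-.065)"
```

```text
([266, 165, 10, 9, 70], array([270.5, 169. ]))
([249, 179, 10, 10, 67], array([253.1, 183.5]))
([231, 194, 10, 10, 73], array([235.2, 198.6]))
([261, 160, 11, 11, 89], array([266.5, 164.8]))
([294, 165, 11, 11, 87], array([299.6, 169.7]))
([327, 169, 11, 12, 90], array([332.7, 174.4]))
85 [[266.8, 168.1], [267.2, 166.1], [267.7, 163.9]]
0 [[299.9, 173.4], [300.2, 171.3], [300.6, 169.1]]
-85 [[333.2, 178.7], [333.4, 176.6], [333.6, 174.3]]
now [ 0.4513 -0.1017  0.221 ] cab [-165.   -85.8] yaw -0.149 F [-0.5 -0.3 -0.5] t 9.75 n 5 dyaw 0.084
{'translation': [-0.35, 0.04, 0.2], 'twist': -0.17, 'hand': 1}
{'translation': [-0.35, 0.03, 0.2], 'twist': -0.17, 'hand': 1}
{'translation': [-0.35, 0.03, 0.2], 'twist': -0.17, 'hand': 1}
{'translation': [-0.35, 0.02, 0.2], 'twist': -0.17, 'hand': 1}
{'translation': [-0.35, 0.02, 0.2], 'twist': -0.17, 'hand': 1}
```

```bash
python3 -c "
from h import *
print(state()['joint_pos'].round(2))
plan((.445,-.276),.12,1.506)"
```

```text
[-0.38 -0.33  2.02 -0.    1.46 -0.23]
now [ 0.4513 -0.1017  0.221 ] cab [-165.   -85.8] yaw -0.149 F [-0.5 -0.3 -0.5] t 9.75 n 15 dyaw -1.487
{'translation': [-0.12, 0.01, 0.07], 'twist': 0.99, 'hand': 1}
{'translation': [-0.11, 0.02, 0.07], 'twist': 0.99, 'hand': 1}
{'translation': [-0.11, 0.04, 0.07], 'twist': 0.99, 'hand': 1}
{'translation': [-0.11, 0.05, 0.07], 'twist': 0.99, 'hand': 1}
{'translation': [-0.1, 0.06, 0.07], 'twist': 0.99, 'hand': 1}
{'translation': [-0.1, 0.07, 0.07], 'twist': 0.99, 'hand': 1}
{'translation': [-0.09, 0.08, 0.07], 'twist': 0.99, 'hand': 1}
{'translation': [-0.08, 0.08, 0.07], 'twist': 0.99, 'hand': 1}
{'translation': [-0.07, 0.09, 0.07], 'twist': 0.99, 'hand': 1}
{'translation': [-0.06, 0.1, 0.07], 'twist': 0.99, 'hand': 1}
{'translation': [-0.05, 0.1, 0.07], 'twist': 0.99, 'hand': 1}
{'translation': [-0.04, 0.11, 0.07], 'twist': 0.99, 'hand': 1}
{'translation': [-0.03, 0.11, 0.07], 'twist': 0.99, 'hand': 1}
{'translation': [-0.02, 0.11, 0.07], 'twist': 0.99, 'hand': 1}
{'translation': [-0.01, 0.12, 0.07], 'twist': 0.99, 'hand': 1}
```

Emit:
apply_moves([
  {"translation":[-0.12,0.01,0.07],"twist":1,"hand":1},
  {"translation":[-0.11,0.02,0.07],"twist":1,"hand":1},
  {"translation":[-0.11,0.04,0.07],"twist":1,"hand":1},
  {"translation":[-0.11,0.05,0.07],"twist":1,"hand":1},
  {"translation":[-0.1,0.06,0.07],"twist":1,"hand":1},
  {"translation":[-0.1,0.07,0.07],"twist":1,"hand":1},
  {"translation":[-0.09,0.08,0.07],"twist":1,"hand":1},
  {"translation":[-0.08,0.08,0.07],"twist":1,"hand":1},
])

```text
time: 10.55
tool_pos: [0.4495, -0.197, 0.1647]
tool_rot: [0.001, 0.953, 0.304, 0.001]
contact_force: [0.3, 0.2, 0.0]
gripper_width: 1.001
grasp_force: 0.0
```

Emit:
apply_moves([
  {"translation":[-0.07,0.09,0.07],"twist":1,"hand":1},
  {"translation":[-0.06,0.1,0.07],"twist":1,"hand":1},
  {"translation":[-0.05,0.1,0.07],"twist":1,"hand":1},
  {"translation":[-0.04,0.11,0.07],"twist":1,"hand":1},
  {"translation":[-0.03,0.11,0.07],"twist":1,"hand":1},
  {"translation":[-0.02,0.11,0.07],"twist":1,"hand":1},
  {"translation":[-0.01,0.12,0.07],"twist":0.9,"hand":1},
  {"translation":[0,0,0],"twist":0,"hand":1},
])

```text
time: 11.35
tool_pos: [0.4453, -0.2776, 0.1147]
tool_rot: [0.0, 0.999, -0.034, -0.0]
contact_force: [-0.3, -0.6, 0.6]
gripper_width: 1.002
grasp_force: 0.0
```

```bash
python3 -c "
from h import *
plan((.445,-.276),.033,1.506)
save('wrist','w3.png');c=get_calibration('wrist');np.save('c3.npy',c,allow_pickle=True)"
```

```text
now [ 0.4453 -0.2776  0.1147] cab [-144.7 -260.6] yaw -1.639 F [-0.3 -0.6  0.6] t 11.35 n 2 dyaw 0.004
{'translation': [-0.0, -0.01, 0.41], 'twist': -0.02, 'hand': 1}
{'translation': [-0.0, -0.01, 0.41], 'twist': -0.02, 'hand': 1}
```

View pics/w3.png

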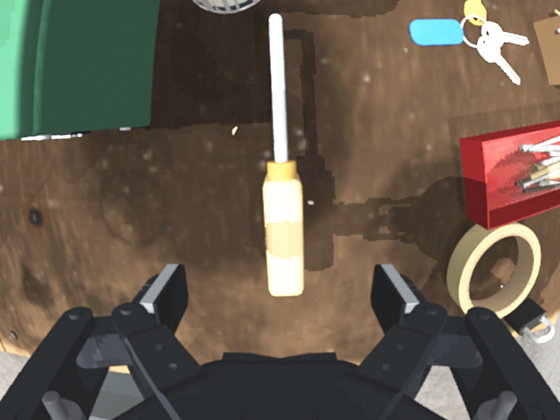

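```bash
python3 -c "
from h import *
c=get_calibration('wrist')
for uv,z in (((281,163),.045),((281.5,179),.045),((286,291),.045),((265,235),.045),((303,235),.045),((276,18),.034),((281,158),.034)):
    o,d=wray(uv,c);p=o+d*(z-o[2])/d[2];print(uv,p.round(4),o.round(3))
"
```

```text
(281, 163) [ 0.4908 -0.2806  0.045 ] [ 0.515 -0.281  0.237]
(281.5, 179) [ 0.4811 -0.2803  0.045 ] [ 0.515 -0.281  0.237]
(286, 291) [ 0.4052 -0.2784  0.045 ] [ 0.515 -0.281  0.237]
(265, 235) [ 0.4463 -0.2676  0.045 ] [ 0.515 -0.281  0.237]
(303, 235) [ 0.4447 -0.2915  0.045 ] [ 0.515 -0.281  0.237]
(276, 18) [ 0.5827 -0.2836  0.034 ] [ 0.515 -0.281  0.237]
(281, 158) [ 0.4926 -0.2808  0.034 ] [ 0.515 -0.281  0.237]
```

Emit:
apply_moves([
  {"translation":[-0.01,0.01,0.4],"twist":-0.3,"hand":1},
  {"translation":[-0.01,0.01,0.3],"twist":0,"hand":1},
  {"translation":[0,0,0.12],"twist":0,"hand":1},
  {"translation":[0,0,0],"twist":0,"hand":1},
  {"translation":[0,0,0],"twist":0,"hand":0},
  {"translation":[0,0,0],"twist":0,"hand":0},
  {"translation":[0,0,0],"twist":0,"hand":0},
  {"translation":[0,0,0],"twist":0,"hand":0},
])

```text
time: 12.2
tool_pos: [0.4431, -0.2784, 0.0345]
tool_rot: [0.001, 1.0, -0.018, 0.001]
contact_force: [0.1, -4.8, 2.3]
gripper_width: 0.335
grasp_force: 3.1
```

Emit:
apply_moves([
  {"translation":[0,0,0],"twist":0,"hand":0},
  {"translation":[0,0,0],"twist":0,"hand":0},
  {"translation":[0,0,0],"twist":0,"hand":0},
  {"translation":[0,0,0],"twist":0,"hand":0},
])

```text
time: 12.6
tool_pos: [0.4432, -0.2785, 0.0346]
tool_rot: [0.001, 1.0, -0.019, 0.001]
contact_force: [-0.4, -0.5, 6.2]
gripper_width: 0.274
grasp_force: 59.9
```

```bash
python3 -c "
from h import *
plan(cab(-230,0),.1025,CY+np.pi/2,step=.046,hand=0)"
```

```text
now [ 0.4432 -0.2785  0.0346] cab [-146.6 -261.9] yaw -1.608 F [-0.4 -0.5  6.2] t 12.6 n 7 dyaw -0.113
{'translation': [-0.08, -0.39, -0.1], 'twist': 0.16, 'hand': 0}
{'translation': [-0.08, -0.38, -0.1], 'twist': 0.16, 'hand': 0}
{'translation': [-0.09, -0.38, -0.1], 'twist': 0.16, 'hand': 0}
{'translation': [-0.09, -0.38, -0.1], 'twist': 0.16, 'hand': 0}
{'translation': [-0.1, -0.38, -0.1], 'twist': 0.16, 'hand': 0}
{'translation': [-0.11, -0.38, -0.1], 'twist': 0.16, 'hand': 0}
{'translation': [-0.11, -0.38, -0.1], 'twist': 0.16, 'hand': 0}
```

Emit:
apply_moves([
  {"translation":[0,0,-0.15],"twist":0,"hand":0},
  {"translation":[-0.2,0,-0.3],"twist":0,"hand":0},
  {"translation":[-0.35,0,-0.24],"twist":0,"hand":0},
  {"translation":[-0.35,0,0],"twist":0,"hand":0},
  {"translation":[0,0,0],"twist":0,"hand":0},
])

```text
time: 13.1
tool_pos: [0.3495, -0.2734, 0.1021]
tool_rot: [-0.0, 1.0, -0.02, -0.001]
contact_force: [-0.6, 0.7, -2.5]
gripper_width: 0.271
grasp_force: 59.2
```

```bash
python3 -c "
from h import *
plan(cab(-235,0),.1025,CY+np.pi/2,step=.046,hand=0)"
```

```text
now [ 0.3495 -0.2734  0.1021] cab [-240.  -270.8] yaw -1.61 F [-0.6  0.7 -2.5] t 13.1 n 6 dyaw -0.111
{'translation': [0.06, -0.45, -0.0], 'twist': 0.18, 'hand': 0}
{'translation': [0.05, -0.45, -0.0], 'twist': 0.18, 'hand': 0}
{'translation': [0.04, -0.45, -0.0], 'twist': 0.18, 'hand': 0}
{'translation': [0.03, -0.45, -0.0], 'twist': 0.18, 'hand': 0}
{'translation': [0.03, -0.45, -0.0], 'twist': 0.18, 'hand': 0}
{'translation': [0.02, -0.45, -0.0], 'twist': 0.18, 'hand': 0}
```

Emit:
apply_moves([
  {"translation":[0.06,-0.45,0],"twist":0.18,"hand":0},
  {"translation":[0.05,-0.45,0],"twist":0.18,"hand":0},
  {"translation":[0.04,-0.45,0],"twist":0.18,"hand":0},
  {"translation":[0.03,-0.45,0],"twist":0.18,"hand":0},
  {"translation":[0.03,-0.45,0],"twist":0.18,"hand":0},
  {"translation":[0.02,-0.45,0],"twist":0.18,"hand":0},
  {"translation":[0,0,0],"twist":0,"hand":0},
  {"translation":[0,0,0],"twist":0,"hand":0},
])

```text
time: 13.9
tool_pos: [0.3973, -0.006, 0.1021]
tool_rot: [0.0, 0.997, -0.071, -0.0]
contact_force: [-0.4, -0.1, -1.6]
gripper_width: 0.271
grasp_force: 59.9
```

```bash
python3 -c "
from h import *
c=get_calibration('wrist');print(np.array(c['camera_matrix']),np.array(c['pose']).tolist())
plan(cab(-150,0),.1025,CY+np.pi/2,hand=0);save('wrist','w4.png')"
```

```text
[[325.1922621    0.         279.00693939]
 [  0.         325.1922621  213.66177857]
 [  0.           0.           1.        ]] [[-0.14108148838159432, 0.9514533120278987, 0.2735554946755285, 0.4661814105237916], [-0.9899976628650232, -0.13581205472030314, -0.03820619471287725, -0.015153738005311165], [0.0008007233123625987, -0.27620948720814864, 0.9610971220529096, 0.22433793479425249], [0.0, 0.0, 0.0, 1.0]]
now [ 0.3973 -0.006   0.1021] cab [-232.7    0.7] yaw -1.712 F [-0.4 -0.1 -1.6] t 13.9 n 2 dyaw -0.008
{'translation': [0.41, 0.01, -0.0], 'twist': 0.04, 'hand': 0}
{'translation': [0.41, 0.01, -0.0], 'twist': 0.04, 'hand': 0}
```

View pics/w4.png

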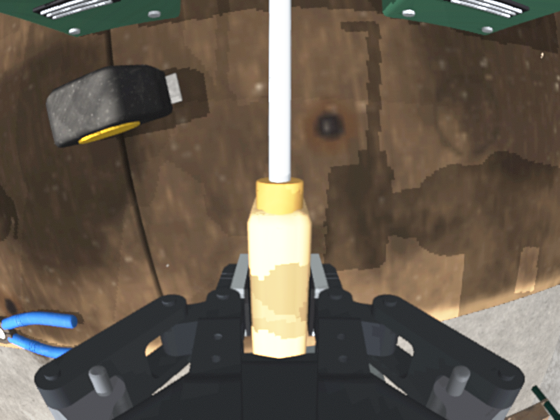

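```bash
python3 -c "
from h import *
c=get_calibration('wrist');t=tocab(state()['tool_pos'])
for uv,z in (((280,181),.102),((280.5,5),.102),((280.5,90),.102),((280,210),.113)):
    o,d=wray(uv,c);p=o+d*(z-o[2])/d[2];print(uv,p.round(4),tocab(p)-t)
"
```

```text
(280, 181) [ 0.4442 -0.0136  0.102 ] [47.3  0.4]
(280.5, 5) [ 0.5119 -0.0236  0.102 ] [115.8   0.7]
(280.5, 90) [ 0.4783 -0.0187  0.102 ] [81.8  0.5]
(280, 210) [ 0.4358 -0.0123  0.113 ] [38.8  0.4]
```

Emit:
apply_moves([
  {"translation":[0.3,0,0],"twist":0.08,"hand":0},
  {"translation":[0.3,0,0],"twist":0,"hand":0},
  {"translation":[0.22,0,0],"twist":0,"hand":0},
  {"translation":[0,0,0],"twist":0,"hand":0},
  {"translation":[0,0,0],"twist":0,"hand":0},
])

```text
time: 14.45
tool_pos: [0.4782, -0.0208, 0.1019]
tool_rot: [-0.0, 0.997, -0.078, -0.001]
contact_force: [-0.8, -0.3, -1.9]
gripper_width: 0.274
grasp_force: 59.9
```

```bash
python3 -c "
from h import *
plan(cab(-150,0),.066,CY+np.pi/2,hand=0);save('wrist','w5.png')"
```

```text
now [ 0.4782 -0.0208  0.1019] cab [-150.5   -1.8] yaw -1.727 F [-0.8 -0.3 -1.9] t 14.45 n 1 dyaw 0.006
{'translation': [0.01, -0.02, 0.36], 'twist': -0.06, 'hand': 0}
```

View pics/w5.png

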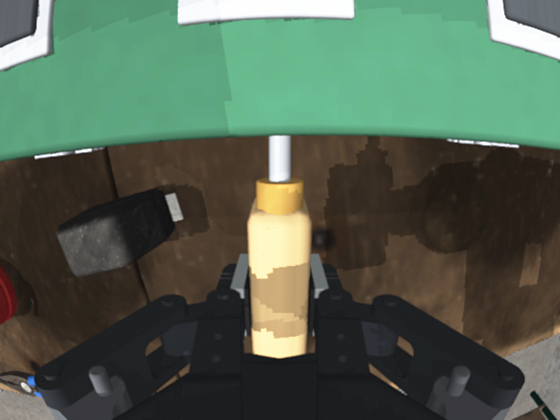

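```bash
python3 -c "
from h import *
c=get_calibration('wrist')
for uv in ((230,134),(330,134)):
    o,d=wray(uv,c);p=o+d*(.142-o[2])/d[2];print(uv,tocab(p))
"
```

```text
(230, 134) [-84.1  11. ]
(330, 134) [-84.3 -14.2]
```

Emit:
apply_moves([
  {"translation":[0,0,0.15],"twist":0,"hand":0},
  {"translation":[0,0,0],"twist":0,"hand":0},
])

```text
time: 14.7
tool_pos: [0.4761, -0.0195, 0.0853]
tool_rot: [-0.0, 0.997, -0.077, -0.002]
contact_force: [-0.1, 0.1, -2.4]
gripper_width: 0.269
grasp_force: 59.9
```

Emit:
apply_moves([
  {"translation":[0,0,0.1],"twist":0,"hand":0},
  {"translation":[0,0,0.09],"twist":0,"hand":0},
  {"translation":[0,0,0],"twist":0,"hand":0},
])

```text
time: 15.0
tool_pos: [0.4772, -0.0192, 0.0667]
tool_rot: [-0.0, 0.997, -0.077, -0.002]
contact_force: [-0.9, -0.3, -2.3]
gripper_width: 0.272
grasp_force: 59.9
```

Emit:
apply_moves([
  {"translation":[-0.05,0,0],"twist":0,"hand":0},
  {"translation":[-0.05,0,0],"twist":0,"hand":0},
  {"translation":[-0.05,0,0],"twist":0,"hand":0},
  {"translation":[-0.05,0,0],"twist":0,"hand":0},
])

```text
time: 15.4
tool_pos: [0.4591, -0.0164, 0.0688]
tool_rot: [0.0, 0.997, -0.076, 0.001]
contact_force: [3.1, -1.0, -2.8]
gripper_width: 0.271
grasp_force: 59.8
```

Emit:
apply_moves([
  {"translation":[-0.09,0,0],"twist":0,"hand":0},
  {"translation":[-0.09,0,0],"twist":0,"hand":0},
  {"translation":[-0.09,0,0],"twist":0,"hand":0},
  {"translation":[-0.09,0,0],"twist":0,"hand":0},
  {"translation":[-0.09,0,0],"twist":0,"hand":0},
  {"translation":[-0.09,0,0],"twist":0,"hand":0},
])

```text
time: 16.0
tool_pos: [0.4048, -0.008, 0.0684]
tool_rot: [0.0, 0.997, -0.077, 0.0]
contact_force: [3.8, -1.6, 0.3]
gripper_width: 0.273
grasp_force: 60.2
```

Emit:
apply_moves([
  {"translation":[-0.05,0,0],"twist":0,"hand":0},
  {"translation":[-0.04,0,0],"twist":0,"hand":0},
  {"translation":[0,0,0],"twist":0,"hand":0},
])

```text
time: 16.3
tool_pos: [0.3951, -0.0063, 0.0674]
tool_rot: [-0.0, 0.997, -0.076, -0.002]
contact_force: [0.3, 0.3, -1.7]
gripper_width: 0.273
grasp_force: 59.9
```

```bash
python3 -c "
from h import *
plan(cab(-240,0),.066,CY+np.pi/2,hand=0)"
```

```text
now [ 0.3951 -0.0063  0.0674] cab [-2.349e+02  1.000e-01] yaw -1.724 F [ 0.3  0.3 -1.7] t 16.3 n 1 dyaw 0.003
{'translation': [-0.05, 0.0, 0.01], 'twist': -0.03, 'hand': 0}
```

Continue until the stop is felt.

Emit:
apply_moves([
  {"translation":[-0.04,0,0],"twist":0,"hand":0},
  {"translation":[-0.03,0,0],"twist":0,"hand":0},
])

```text
time: 16.5
tool_pos: [0.391, -0.0059, 0.0686]
tool_rot: [0.0, 0.997, -0.077, 0.002]
contact_force: [15.3, -2.6, -9.2]
gripper_width: 0.274
grasp_force: 59.2
```

```bash
python3 -c "
from h import *
plan(cab(-240,0),.066,CY+np.pi/2,hand=0);save('wrist','w6.png')"
```

```text
now [ 0.391  -0.0059  0.0686] cab [-2.39e+02 -1.00e-01] yaw -1.724 F [15.3 -2.6 -9.2] t 16.5 n 1 dyaw 0.003
{'translation': [-0.01, -0.0, 0.03], 'twist': -0.03, 'hand': 0}
```

View pics/w6.png

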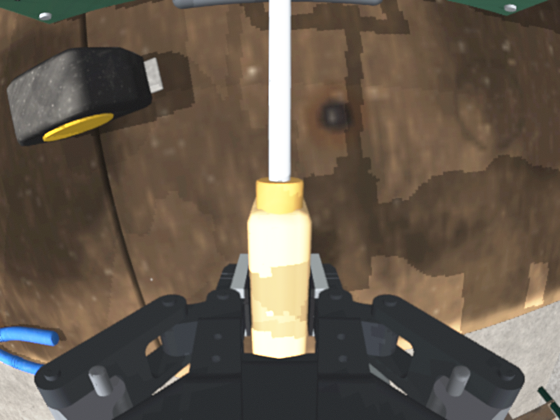

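Emit:
apply_moves([
  {"translation":[0.1,0,0],"twist":0,"hand":0},
  {"translation":[0,0,0],"twist":0,"hand":0},
  {"translation":[0,0,-0.2],"twist":0,"hand":0},
  {"translation":[0,0,-0.2],"twist":0,"hand":0},
  {"translation":[0,0,0],"twist":0,"hand":0},
])

```text
time: 17.05
tool_pos: [0.4009, -0.0074, 0.1107]
tool_rot: [0.0, 0.997, -0.076, 0.002]
contact_force: [0.3, -0.3, -2.4]
gripper_width: 0.274
grasp_force: 60.1
```

```bash
python3 -c "
from h import *
plan((.41,-.27),.107,np.pi/2-.05,hand=0,step=.04)"
```

```text
now [ 0.4009 -0.0074  0.1107] cab [-2.289e+02 -1.000e-01] yaw -1.724 F [ 0.3 -0.3 -2.4] t 17.05 n 7 dyaw 0.103
{'translation': [0.07, 0.37, 0.01], 'twist': -0.15, 'hand': 0}
{'translation': [0.06, 0.37, 0.01], 'twist': -0.15, 'hand': 0}
{'translation': [0.06, 0.37, 0.01], 'twist': -0.15, 'hand': 0}
{'translation': [0.05, 0.37, 0.01], 'twist': -0.15, 'hand': 0}
{'translation': [0.05, 0.37, 0.01], 'twist': -0.15, 'hand': 0}
{'translation': [0.04, 0.37, 0.01], 'twist': -0.15, 'hand': 0}
{'translation': [0.04, 0.37, 0.01], 'twist': -0.15, 'hand': 0}
```

Emit:
apply_moves([
  {"translation":[-0.18,0,0],"twist":0,"hand":0},
  {"translation":[0,0.45,0],"twist":0,"hand":0},
  {"translation":[0,0.45,0],"twist":0,"hand":0},
  {"translation":[0,0.45,0],"twist":0,"hand":0},
  {"translation":[0,0.45,0],"twist":0,"hand":0},
  {"translation":[0,0.45,0],"twist":0,"hand":0},
  {"translation":[0,0.45,0],"twist":0,"hand":0},
  {"translation":[0,0,0],"twist":0,"hand":0},
])

```text
time: 17.85
tool_pos: [0.3392, -0.2751, 0.1078]
tool_rot: [0.0, 0.997, -0.079, -0.001]
contact_force: [-0.6, 1.1, -1.9]
gripper_width: 0.275
grasp_force: 60.5
```

```bash
python3 -c "
from h import *
plan((.42,-.276),.05,np.pi/2-.06,hand=0,step=.03)"
```

```text
now [ 0.3392 -0.2751  0.1078] cab [-250.  -274.1] yaw -1.73 F [-0.6  1.1 -1.9] t 17.85 n 4 dyaw 0.099
{'translation': [0.2, -0.03, 0.14], 'twist': -0.25, 'hand': 0}
{'translation': [0.2, -0.03, 0.14], 'twist': -0.25, 'hand': 0}
{'translation': [0.2, -0.02, 0.14], 'twist': -0.25, 'hand': 0}
{'translation': [0.2, -0.02, 0.14], 'twist': -0.25, 'hand': 0}
```

Emit:
apply_moves([
  {"translation":[0.2,-0.03,0.14],"twist":-0.25,"hand":0},
  {"translation":[0.2,-0.03,0.14],"twist":-0.25,"hand":0},
  {"translation":[0.2,-0.02,0.14],"twist":-0.25,"hand":0},
  {"translation":[0.2,-0.02,0.14],"twist":-0.25,"hand":0},
  {"translation":[0,0,0.06],"twist":0,"hand":0},
  {"translation":[0,0,0.05],"twist":0,"hand":0},
  {"translation":[0,0,0],"twist":0,"hand":0},
])

```text
time: 18.55
tool_pos: [0.4199, -0.2695, 0.04]
tool_rot: [-0.001, 1.0, -0.027, -0.001]
contact_force: [-0.1, 1.9, -1.8]
gripper_width: 0.277
grasp_force: 60.3
```

```bash
python3 -c "
from h import *
plan((.42,-.276),.0345,np.pi/2-.06,hand=0,step=.03)"
```

```text
now [ 0.4199 -0.2695  0.04  ] cab [-171.  -256.5] yaw -1.624 F [-0.1  1.9 -1.8] t 18.55 n 1 dyaw -0.007
{'translation': [0.0, 0.06, 0.05], 'twist': 0.07, 'hand': 0}
```

Emit:
apply_moves([
  {"translation":[0,0,0.03],"twist":0,"hand":0},
  {"translation":[0,0,0.02],"twist":0,"hand":0},
  {"translation":[0,0,0],"twist":0,"hand":0},
])

```text
time: 18.85
tool_pos: [0.4209, -0.2706, 0.0364]
tool_rot: [0.0, 1.0, -0.027, 0.0]
contact_force: [0.1, 0.8, -2.3]
gripper_width: 0.271
grasp_force: 60.3
```

Emit:
apply_moves([
  {"translation":[0,0,0.02],"twist":0,"hand":0},
  {"translation":[0,0,0.01],"twist":0,"hand":0},
  {"translation":[0,0,0],"twist":0,"hand":0},
])

```text
time: 19.15
tool_pos: [0.4215, -0.2711, 0.0346]
tool_rot: [0.0, 1.0, -0.027, -0.0]
contact_force: [-4.6, 1.9, 6.1]
gripper_width: 0.268
grasp_force: 61.6
```

Contact with the bench (Fz +6). Release gently and rise.

Emit:
apply_moves([
  {"translation":[0,0,0],"twist":0,"hand":0.4},
  {"translation":[0,0,0],"twist":0,"hand":0.5},
  {"translation":[0,0,0],"twist":0,"hand":0.8},
  {"translation":[0,0,0],"twist":0,"hand":0.8},
  {"translation":[0,0,0],"twist":0,"hand":0.8},
  {"translation":[0,0,-0.2],"twist":0,"hand":0.8},
  {"translation":[0,0,-0.4],"twist":0,"hand":0.8},
  {"translation":[0,0,-0.4],"twist":0,"hand":0.8},
])

```text
time: 19.95
tool_pos: [0.4205, -0.2699, 0.1334]
tool_rot: [-0.001, 1.0, -0.027, -0.001]
contact_force: [0.1, -1.3, 0.6]
gripper_width: 0.803
grasp_force: 0.0
```

Emit:
apply_moves([
  {"translation":[-0.2,0,-0.4],"twist":0,"hand":0.8},
  {"translation":[-0.2,0.2,-0.4],"twist":0,"hand":0.8},
  {"translation":[0,0,0],"twist":0,"hand":0.8},
  {"translation":[0,0,0],"twist":0,"hand":0.8},
  {"translation":[0,0,0],"twist":0,"hand":0.8},
])

```text
time: 20.45
tool_pos: [0.3798, -0.2878, 0.2119]
tool_rot: [-0.001, 1.0, -0.027, -0.001]
contact_force: [0.1, 0.6, -0.6]
gripper_width: 0.8
grasp_force: 0.0
```

```bash
python3 -c "
from h import *
s=state();print(s['contact_force'],s['gripper_width'],s['tool_pos'])
print(*reds('top',(230,130,360,230)),sep='\n')
f=save('top','t7.png')
o=f[110:310,150:450,::-1];cv2.imwrite('pics/t7c.png',cv2.resize(o,None,fx=2.6,fy=2.6))
for n in('oil_can','tin','spray_can','tape_measure','drag_hook','tray','bail'):
  print(n,[(np.round(x['point'],3).tolist(),round(x['score'],2)) for x in recognise('top',n)[:2]])
print(proj('top',[*cab(-105,0),.05]))"
```

```text
[ 0.10081519  0.56089882 -0.64100806] 0.7997849054726365 [ 0.37983648 -0.28777401  0.21192452]
([261, 160, 11, 11, 88], array([266.5, 164.8]))
([294, 165, 11, 11, 85], array([299.5, 169.7]))
([327, 169, 11, 12, 90], array([332.6, 174.4]))
oil_can [([0.448, 0.291, 0.053], 0.82), ([0.644, -0.038, 0.141], 0.38)]
tin [([0.681, 0.171, 0.05], 0.94)]
spray_can [([0.621, -0.243, 0.156], 0.64)]
tape_measure [([0.498, 0.086, 0.054], 0.62), ([0.448, 0.29, 0.055], 0.2)]
drag_hook [([0.434, -0.272, 0.039], 0.89), ([0.645, -0.045, 0.209], 0.22)]
tray [([0.542, -0.031, 0.04], 0.83)]
bail [([0.539, -0.025, 0.039], 0.5)]
[290.34359343 230.51467864]
```

View pics/t7c.png

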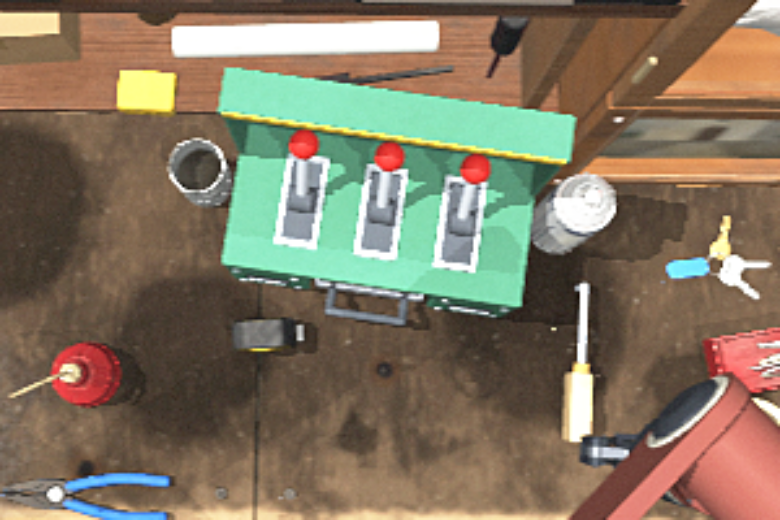

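The crop shows all three levers thrown under the hood and the bail at pixel (291, 231), where the full 75 mm would put it. The hook is standing and released, and the bystanders haven't moved.

```bash
python3 -c "
from plant import job_done
print(job_done())"
```

```text
the job is handed in; nothing more can be done
None
```

I've handed in the job at about 21 s of the 67 s allowed: all three levers are thrown (the order was middle, left, right), the tray is out at its stop, the hook stands released on its handle, and the bystanders are where they were. The pass/fail result was not reported back to me.

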